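Nest the pudding moulds in the pie dish

TASK

Put the pudding moulds away in the glass pie dish, one thing at a time: first lay the little wooden board flat in the middle of the dish to spare the glass, then stand the low wide mould on the middle of the board, then the middle-sized mould inside that, and last the tall narrow one inside the middle-sized one, all upright and right down on what is beneath them. Set things down rather than dropping them, leave the dish where it stands, and do not shift the stack of baking tins, the citrus reamer or the salad spinner.

Things in the scene. Friction and masses are not known exactly. Their poses are not given: they have to be found in the camera images.
- board: Little dark wooden board, 100 x 64 mm and 18 mm thick, lying flat on the shelf. Origin: centre of its underside; x along its 100 mm length, y across its 64 mm width (grasp it across this), z up. About 75 g, loose. Which way it points in the dish does not matter.
- low_mould: The low wide mould: open round aluminium mould, upright, slightly wider at the top, wall 2.5 mm, floor 3 mm thick: 34 mm high, 68 mm across the rim outside, 62 mm across the base outside. Plain round, so its yaw means nothing. Origin: centre of its underside, z up. About 45 g, loose. One of three moulds told apart by height and width.
- mid_mould: The middle-sized mould: open round aluminium mould, upright, slightly wider at the top, wall 2.5 mm, floor 3 mm thick: 58 mm high, 56 mm across the rim outside, 46 mm across the base outside; standing in the low mould its rim is 27 mm above the low mould's rim. Plain round, so its yaw means nothing. Origin: centre of its underside, z up. About 45 g, loose. One of three moulds told apart by height and width.
- tall_mould: The tall narrow mould: open round aluminium mould, upright, slightly wider at the top, wall 2.5 mm, floor 3 mm thick: 82 mm high, 42 mm across the rim outside, 32 mm across the base outside; standing in the middle mould its rim is 27 mm above the middle mould's rim. Plain round, so its yaw means nothing. Origin: centre of its underside, z up. About 45 g, loose. One of three moulds told apart by height and width.
- pie_dish: Round clear glass pie dish with a greenish rim, open upward: 42 mm high, 220 mm across the rim outside, 184 mm across the base, wall 5 mm, floor 6 mm thick (flat inside, about 175 mm across). Origin: centre of its underside, z up. 0.9 kg, loose. It stands on the left or the right side, the stack of baking tins on the other. The board goes in its middle.
- tin_stack: Bystander: three round aluminium baking tins nested in a stack, 62 mm high and 206 mm across the rim in all. Origin: centre of the underside, z up. Leave alone.
- reamer: Bystander: turned wooden citrus reamer lying on the shelf beyond the work, 155 mm long along its x, 44 mm thick, ribbed head towards +x. Origin: below its middle, on the shelf. Leave alone.
- spinner: Bystander: closed salad spinner, white bowl with a green lid, 244 mm across, 204 mm high with its crank knob. Origin: centre of its underside, z up. Leave alone.
Things that resemble listed ones, but are neither listed nor needed, are in the scene too. Of the things like the board, leave any that is turquoise; of the rest the larger one is meant.

How it is judged:
By the outcome, as a careful person would: the job done as asked, in the order asked, and still so for the second after the job is handed in, with the robot touching nothing.
It also fails if it takes over 118 s, if anything falls off the work surface, if the arm or the gripper's body presses on something with over 40 N, if the wrist force passes 120 N, or if a joint passes its speed limit or range.

ROBOT

A 7-joint arm with a two-finger parallel gripper is mounted at the origin on the work surface. World frame = base frame: x ahead of the robot, y to its left, z up, the work surface at z = 0. Lengths are in mm, angles in rad, forces in N, time in s.
With the tool pointing down it reaches from about 400 to 900 mm from the base axis. Payload 5.5 kg.
Tool frame: the origin (TCP) lies at the centre of the arm's flange, where the gripper is bolted on; the fingertips stand 178 mm ahead of it and the grasp point (between the pads) lies 159 mm ahead of it; z points along the fingers, y is the line along which they close (so a half turn about z gives the same grasp; the last joint's range is limited). The gripper opens to 92 mm and grips with 3 to 60 N. Pads are 19 mm wide; open, the fingers measure 130 mm over their backs; the gripper's body (75 mm by 190 mm) begins 47 mm behind the grasp point.
Start: joints at [1.412, 0.501, -0.427, 1.55, 0.221, 1.138, -0.21], TCP at [266.137, -593.015, 404.729] pointing down, gripper open.
Joint ranges: [-2.88, 2.88], [-0.31, 2.03], [-1.54, 1.56], [0.2, 2.42], [-1.41, 4.55], [0.19, 2.02], [-2.57, 2.57]. Speed limits (rad/s): [2.57, 2.57, 3.14, 3.14, 3.14, 3.14, 3.14].

INTERFACE

Orientations are given as a unit quaternion [x, y, z, w].
In Python, from workcell import robot, eoat, kin, sensors, read_camera gives the robot as it stands. Calls block until the motion is done:
- robot.goto(position, orientation): joint-space move of the TCP to a pose.
- robot.movel(position, ori=None, feed=150): straight line of the TCP; ori=None keeps the orientation; feed is the mean speed in mm/s.
- robot.movej(angles): joint-space move.
- eoat.gripper_to(opening, squeeze=None): finger opening in mm; squeeze is the grip in N (None keeps the last); returns when the fingers have stopped.
- robot.sleep(seconds).
- kin.ik(position, orientation): joint angles nearest the present ones, or None.
- sensors.state(): the state.
- read_camera(name): name is "scene" or "top"; returns a dict with "color" (480x640x3 uint8, red, green, blue), "depth" (480x640 float32, mm along the optical axis (not along the pixel's ray), 0 where there is no reading), "vertical_fov" (degrees; the focal length in pixels is half the picture's height over the tangent of half this angle, whatever the lens; pixels are square), "cx", "cy" (the principal point, pixels), "R" (3x3) and "t" (3): a world point X has camera coordinates R X + t. Camera axes: x right, y down, z forward; pixel columns grow to the right and rows downward; lengths in mm; the calibration is good to about 2 mm. A picture is of the moment at which its call begins.
A pose or a line that the arm cannot do raises robot.Unreachable and nothing moves.
- robot.finish_job(): hands the job in; it is judged then, once.
The state is a dict: "clock": time; "q": joint angles; "qd": joint speeds; "tau": joint torques, N m; "position": TCP position; "tcp_rot": TCP orientation; "force": force on the tool from outside, world axes, zero at the start; "torque": the same for the moment, N m; "finger_gap": finger opening in mm; "finger_force": force on a finger pad.
Only numpy, scipy, OpenCV 4.12 (cv2) and the standard library are available. Lean on these libraries where they do the work, as an engineer would, in place of code of your own. Each camera call takes 0.05 s, during which the arm holds its last target. There are 200 camera calls.

## Working session

There is one attempt and no reset: what is moved stays moved. The work goes in short steps, each a Python script; the robot and the scene stay as the last script left them, time stands still between calls to the robot, and variables do not carry over. Pictures are saved under pics/ and viewed, at most 14 in all, crops included, and the job is handed in when it is done.

```bash
mkdir -p pics; ls; python3 - <<'E'
from workcell import sensors, read_camera
import cv2, numpy as np
for n in ("scene","top"):
    c=read_camera(n); cv2.imwrite(f"pics/{n}0.png",c["color"][:,:,::-1]); np.savez(f"{n}0.npz",**c)
    print(n,c["vertical_fov"],c["cx"],c["cy"],c["R"],c["t"])
print(sensors.state())
E
```

```text
pics
scene 52.14013522207162 321.13883310091 237.5578252320412 [[-0.61861762  0.78544024  0.01989642]
 [ 0.56281585  0.46066269 -0.68631495]
 [-0.54822492 -0.4133685  -0.72703227]] [ 197.73833185 -305.96276171 1435.12775396]
top 46.47305147577667 310.99255729532985 229.13738714894237 [[-0.02205114 -0.99971407 -0.00924844]
 [-0.99691875  0.02268414 -0.07508956]
 [ 0.07527788  0.00756414 -0.99713391]] [ 148.39916544  494.4603547  1284.15930701]
{'clock': 0.1, 'q': array([ 1.41219592,  0.50176896, -0.42679707,  1.55134378,  0.22078817,
        1.13825548, -0.21031004]), 'qd': array([-0.0029013 , -0.00261317,  0.0011126 , -0.0018167 , -0.00060691,
        0.0009909 ,  0.00082131]), 'tau': array([-1.12142356e-02, -5.67875826e+01, -5.83823606e+00, -2.79915065e+01,
       -6.88815094e-02,  2.41273956e-02,  3.32850232e-05]), 'position': array([ 265.93747727, -592.76658005,  403.77222883]), 'tcp_rot': array([ 9.77840003e-01,  2.09351815e-01, -1.41441944e-04, -8.52052548e-04]), 'force': array([-0.13541021,  1.18201002, -0.13095207]), 'torque': array([0.05222387, 0.02257195, 0.04788677]), 'finger_force': 0.0, 'finger_gap': 91.91823471391453}
```

View pics/scene0.png

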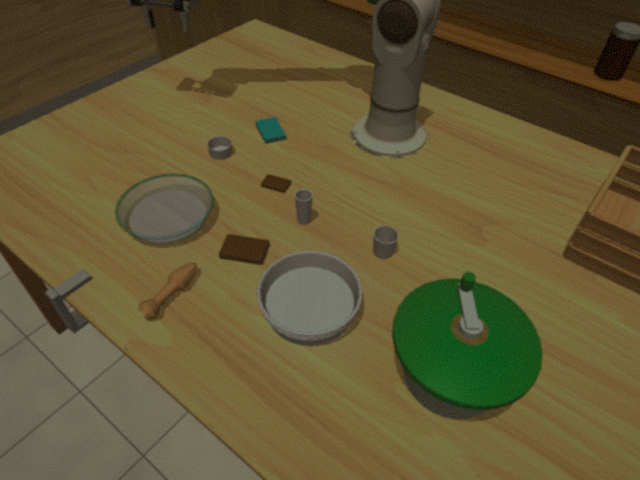

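View pics/top0.png

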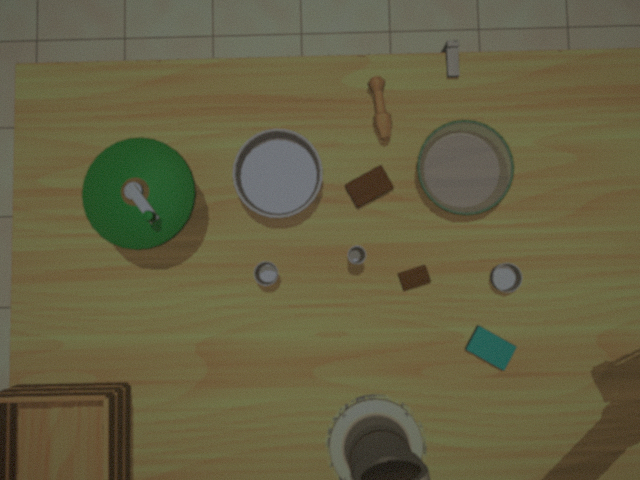

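The scene and top views show the following. In the top view, the spinner is at (140,193), the tins at (278,173), the dish at (465,167) and the reamer at (380,107). The moulds are low (505,278), mid (266,274) and tall (356,256). There are three board candidates: brown (369,187), brown (414,278) and turquoise (490,348). Turquoise is excluded, and (369,187) is the larger brown one. I'll confirm in an enlarged crop.

```bash
cat > h.py <<'E'
import numpy as np, cv2
def f(c): return 240/np.tan(np.radians(float(c["vertical_fov"]))/2)
def px2w(c,uv,z):
    uv=np.atleast_2d(uv).astype(float)
    d=np.c_[(uv[:,0]-c["cx"])/f(c),(uv[:,1]-c["cy"])/f(c),np.ones(len(uv))]@c["R"]
    o=-c["R"].T@c["t"]; return o+d*((z-o[2])/d[:,2])[:,None]
def w2px(c,X):
    p=np.atleast_2d(X)@c["R"].T+c["t"]; return p[:,:2]/p[:,2:]*f(c)+[float(c["cx"]),float(c["cy"])]
E
python3 - <<'E'
from h import *
t=dict(np.load("top0.npz")); s=dict(np.load("scene0.npz"))
im=t["color"][:,:,::-1]
cv2.imwrite("pics/crop1.png",cv2.resize(im[110:310,240:540],None,fx=2.6667,fy=2.6667,interpolation=cv2.INTER_CUBIC))
sc=s["color"][:,:,::-1]
cv2.imwrite("pics/crop2.png",cv2.resize(sc[110:310,110:410],None,fx=2.6667,fy=2.6667,interpolation=cv2.INTER_CUBIC))
# brown boards
for n,c in (("top",t),("scene",s)):
    i=c["color"].astype(int)
    hsv=cv2.cvtColor(c["color"],cv2.COLOR_RGB2HSV)
    m=((i.sum(2)<200)&(i[:,:,0]>i[:,:,2]*1.5)).astype(np.uint8)
    for k in cv2.findContours(m,cv2.RETR_EXTERNAL,cv2.CHAIN_APPROX_NONE)[0]:
        A=cv2.contourArea(k)
        if 150<A<2500:
            w=px2w(c,k[:,0],18)[:,:2].astype(np.float32); print(n,A,k[:,0].mean(0),cv2.minAreaRect(w))
print("dist z");
for name,uv in dict(dish=(465,167),low=(505,278),mid=(266,274),tall=(356,256)).items():
    D=t["depth"][uv[1],uv[0]]; p=(np.array([(uv[0]-t["cx"])/f(t),(uv[1]-t["cy"])/f(t),1])*D-t["t"])@t["R"]; print(name,p)
E
```

```text
top 1648.5 [ 34.24931507 423.10410959] ((30.571792602539062, 741.5883178710938), (234.64602661132812, 172.0629425048828), 89.97557067871094)
top 498.5 [413.76470588 277.50588235] ((379.5765686035156, -98.39573669433594), (43.50149154663086, 67.56037139892578), 16.381633758544922)
top 326.5 [175.05292479 225.52367688] ((508.6048583984375, 476.8467712402344), (91.91958618164062, 238.54161071777344), 37.460121154785156)
top 1120.5 [368.68067227 186.54621849] ((594.5353393554688, -0.46197509765625), (66.50848388671875, 102.08805084228516), 26.833276748657227)
scene 260.0 [491.4076087  409.31521739] ((599.2919311523438, 599.2525634765625), (22.72000503540039, 159.2420654296875), 57.34812927246094)
scene 166.0 [399.76666667 359.53888889] ((616.3023681640625, 417.1183166503906), (158.99713134765625, 19.14413833618164), 45.71932601928711)
scene 291.0 [467.69791667 330.95833333] ((479.7948303222656, 492.2539978027344), (67.57075500488281, 72.2376708984375), 19.405353546142578)
scene 501.0 [173.40963855 294.73493976] ((780.359619140625, -16.77349853515625), (152.240478515625, 33.64992904663086
[... 630 characters left out ...]
25, 612.4931030273438), (141.91717529296875, 76.48163604736328), 2.5859525203704834)
scene 160.0 [633.5    156.9375] ((-318.03778076171875, 589.0408325195312), (77.1033706665039, 35.26828384399414), 14.039382934570312)
scene 313.0 [216.63114754  87.2295082 ] ((163.326416015625, -549.9139404296875), (85.13888549804688, 126.60260009765625), 21.680288314819336)
scene 1322.0 [396.95505618  23.28089888] ((-642.4666137695312, -380.5213623046875), (413.39886474609375, 168.37542724609375), 37.40568542480469)
dist z
dish [ 638.65707898 -231.72819193    2.22949072]
low [ 374.01986592 -313.71907639    2.57629587]
mid [395.65389217 245.47287271   2.029777  ]
tall [433.21833412  32.8947463    1.15723395]
```

View pics/crop1.png

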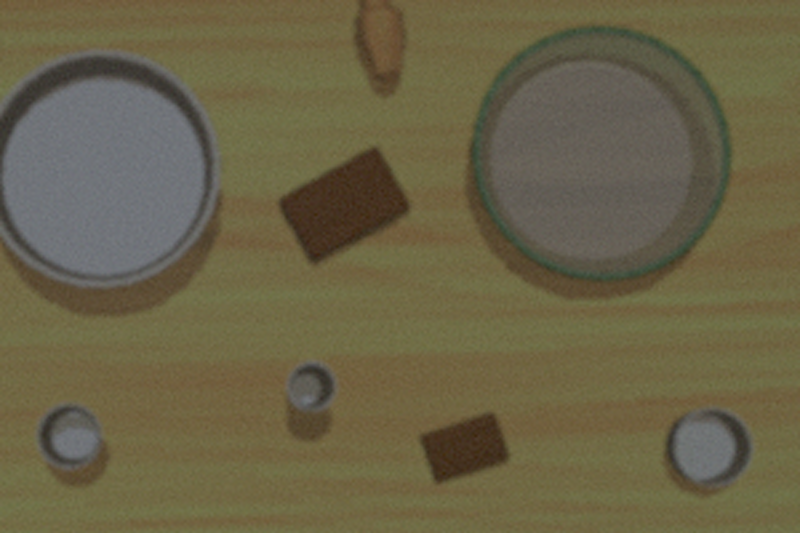

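View pics/crop2.png

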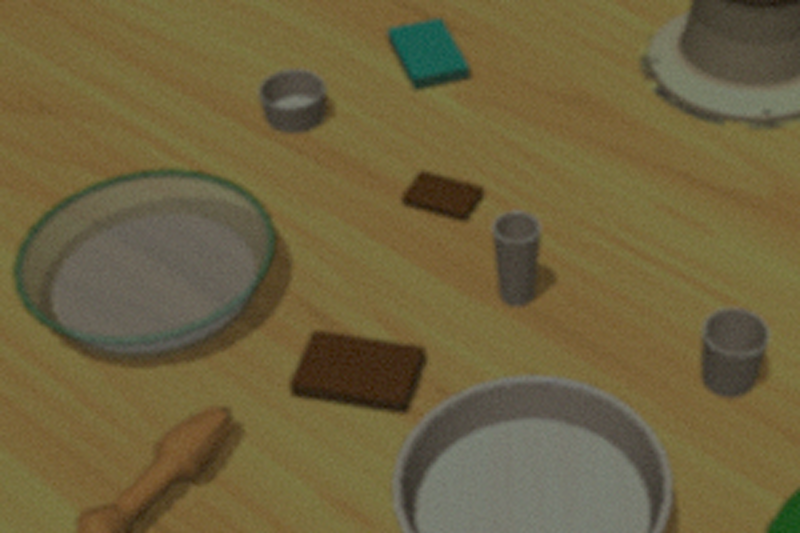

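The enlarged crops confirm it. The brown board at crop1 (345,205) measures 102x66 mm, so it is the one meant. The brown one at (465,447) is only about 68x44, and the turquoise one is excluded. Mould rims in crop1 are tall (312,386), mid (70,436) and low (709,448), and the dish rim is at (601,153). Next I'll triangulate these and check reach.

```bash
cat >> h.py <<'E'
from scipy.spatial.transform import Rotation as Ro
def q(a):  # tool down, closing axis at angle a
    y=np.array([np.cos(a),np.sin(a),0]); z=np.array([0,0,-1.])
    return Ro.from_matrix(np.c_[np.cross(y,z),y,z]).as_quat()
E
python3 - <<'E'
from h import *
from workcell import kin
t=dict(np.load("top0.npz")); s=dict(np.load("scene0.npz"))
un=lambda p,o:(np.array(p)+.5)/2.6667-.5+o
P=dict(tall=((312,386.5),(517,229.5),82,42),mid=((70,436.5),(734,332),58,56),low=((709,448),(293.5,90),34,68),dish=((601.5,153.5),(145,257),42,220))
for n,(a,b,z,d) in P.items():
    A=px2w(t,un(a,[240,110]),z)[0]; B=px2w(s,un(b,[110,110]),z)[0]
    print(n,A.round(1),B.round(1), "scene bbox of model circle from A:")
    th=np.linspace(0,2*np.pi,60); C=A+np.c_[np.cos(th),np.sin(th),0*th]*d/2
    for c,o in((t,[240,110]),(s,[110,110])):
        p=(w2px(c,C)-o+.5)*2.6667-.5; print("  ",p.min(0).round(),p.max(0).round())
for n,(x,y) in dict(tall=(433,33),mid=(396,245),low=(374,-314),dish=(640,-235),board=(594,0)).items():
  for a in np.arange(0,np.pi,np.pi/6):
    k=[kin.ik([x,y,zz],q(a)) for zz in (190,380)]; k2=[kin.ik([640,-235,zz],q(a)) for zz in (190,380)]
    print(n,round(a,2),[None if v is None else np.round(v,2).tolist() for v in k[:1]],[v is not None for v in k+k2])
E
```

```text
tall [434.2  37.1  82. ] [440.2  41.9  82. ] scene bbox of model circle from A:
   [287. 361.] [337. 412.]
   [493. 207.] [542. 240.]
mid [397.2 240.6  58. ] [403.3 241.9  58. ] scene bbox of model circle from A:
   [ 37. 403.] [103. 470.]
   [703. 303.] [771. 352.]
low [ 375.3 -304.5   34. ] [ 380.2 -302.4   34. ] scene bbox of model circle from A:
   [669. 408.] [749. 488.]
   [262.  67.] [329. 107.]
dish [ 630.8 -221.4   42. ] [ 640.  -214.4   42. ] scene bbox of model circle from A:
   [474.  28.] [729. 280.]
   [ 17. 168.] [275. 339.]
tall 0.0 [[0.4, 0.55, -0.63, 2.2, 0.62, 0.56, -0.7]] [True, True, True, True]
tall 0.52 [[0.43, 0.56, -0.67, 2.2, 0.65, 0.58, -0.2]] [True, True, True, True]
tall 1.05 [[0.46, 0.58, -0.71, 2.2, 0.69, 0.59, 0.29]] [True, True, True, True]
tall 1.57 [[0.43, 0.56, -0.67, 2.2, 0.65, 0.58, 0.85]] [True, True, True, True]
tall 2.09 [[0.87, 1.01, -1.31, 2.19, 1.21, 1.06, 0.94]] [True, True, True, True]
tall 2.62 [[0.87, 1.01, -1.31, 2.19, 1.21, 1.06, 1.46]] [True, True, True, True]
mid 0.0 [[0.26, 0.85, -1.11, 2.12, 1.04, 0.88, -1.49]] [True, True, True, 
[... 1153 characters left out ...]
7, 0.86, 1.02, 1.3]] [True, True, True, True]
dish 2.09 [[1.05, 1.26, -1.31, 1.57, 1.25, 1.32, 1.65]] [True, True, True, True]
dish 2.62 [[-0.42, 1.32, 1.35, 1.62, -1.32, 1.34, -2.52]] [True, True, True, True]
board 0.0 [[0.52, 0.81, -0.77, 1.81, 0.75, 0.84, -0.63]] [True, True, True, True]
board 0.52 [[0.58, 0.85, -0.86, 1.81, 0.83, 0.89, -0.16]] [True, True, True, True]
board 1.05 [[0.61, 0.88, -0.92, 1.81, 0.88, 0.92, 0.33]] [True, True, True, True]
board 1.57 [[0.64, 0.91, -0.97, 1.81, 0.92, 0.95, 0.83]] [True, True, True, True]
board 2.09 [[0.8, 1.18, -1.31, 1.81, 1.24, 1.24, 1.19]] [True, True, True, True]
board 2.62 [[0.8, 1.18, -1.31, 1.81, 1.24, 1.24, 1.71]] [True, True, True, True]
```

```bash
python3 - <<'E'
from h import *
from workcell import *
a=np.radians(26.8)
robot.goto([597,2,380],q(a)); robot.movel([597,2,178+45],feed=200)
s=sensors.state(); print(s["clock"],s["position"],s["q"].round(2),s["force"])
tip=s["position"]-[0,0,178]; d=np.array([np.cos(a),np.sin(a),0]); e=np.array([np.sin(a),-np.cos(a),0])
out=[]
for n in("scene","top"):
    c=read_camera(n); np.savez(n+"1.npz",**c); im=c["color"][:,:,::-1].copy()
    o=(w2px(c,tip)[0]-[80,60]).astype(int)
    cr=cv2.resize(im[o[1]:o[1]+100,o[0]:o[0]+133],None,fx=6,fy=6,interpolation=cv2.INTER_CUBIC)
    for sg in(1,-1):
        for w in (-9.5,9.5):
            p=(w2px(c,tip+d*sg*46+e*w)[0]-o+.5)*6-.5; cv2.circle(cr,tuple(np.round(p).astype(int)),3,(0,0,255),1); print(n,p)
    cv2.imwrite(f"pics/tip_{n}.png",cr)
E
```

```text
3.4583 [597.65305293   2.28056611 224.1115153 ] [ 0.58  0.8  -0.88  1.8   0.76  0.92 -0.17] [0.69742948 0.59576098 0.44385397]
scene [473.20081818 461.90772387]
scene [421.72139594 453.25492525]
scene [548.76920921 282.1649678 ]
scene [500.0270871  274.37515511]
top [407.71422694 272.27149395]
top [451.30717077 249.15521346]
top [522.50072504 482.49864268]
top [566.26852942 459.18024233]
```

View pics/tip_scene.png

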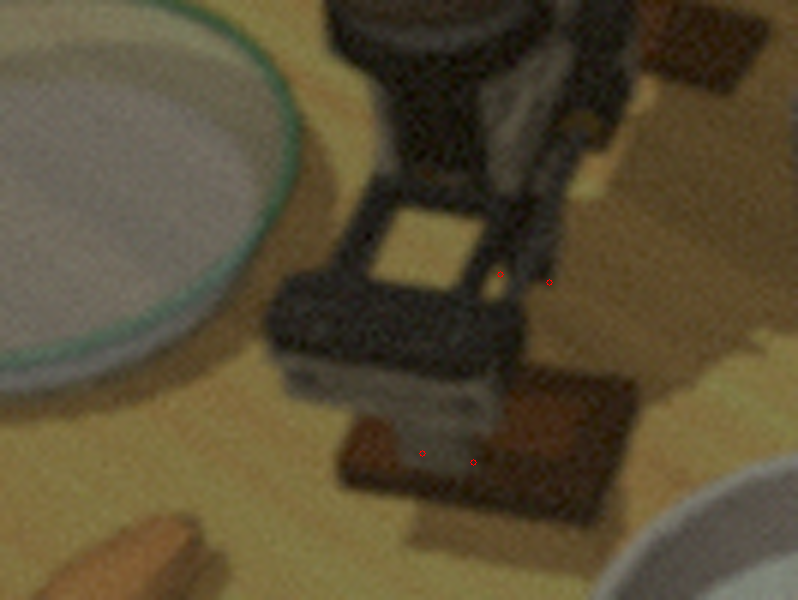

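View pics/tip_top.png

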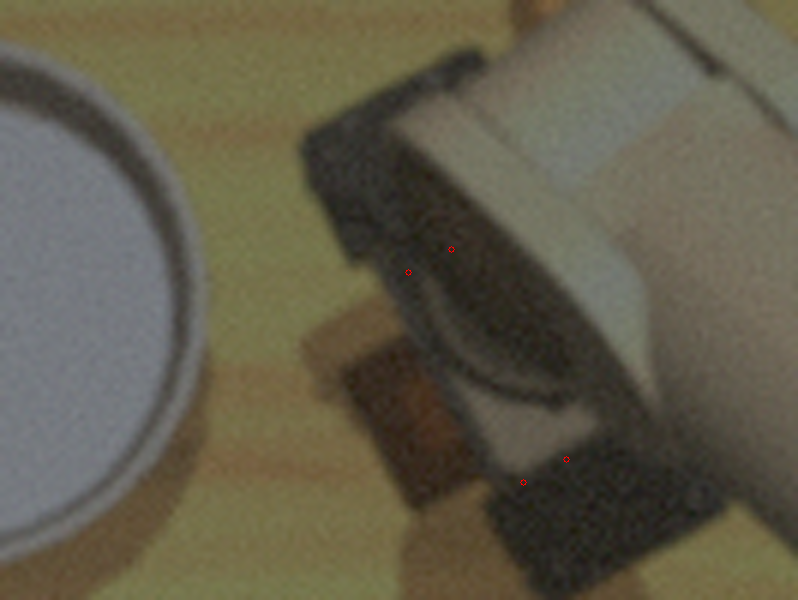

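The scene crop shows the open fingers straddling the board, with the near tip at about (435,468). That is within 2–3 mm of the prediction. The top crop confirms the fingers and board are aligned, with the board at about (430,420). I'm grasping it now.

```bash
cat >> h.py <<'E'
def down(robot,sensors,x,y,z0,zmin,thr=3.0):
    """guarded descent from z0 to zmin in 1 mm steps, stop on upward force rise"""
    robot.movel([x,y,z0],feed=60); robot.sleep(0.3)
    f0=np.mean([sensors.state()["force"][2]]); z=z0
    while z>zmin:
        z-=1.0; robot.movel([x,y,z],feed=20); s=sensors.state()
        if abs(s["force"][2]-f0)>thr: break
    robot.sleep(0.2); s=sensors.state()
    print("down: cmd",z,"pos",s["position"].round(2),"dF",(s["force"][2]-f0).round(2),"t",s["clock"]); return z
E
python3 - <<'E'
from h import *
from workcell import *
robot.movel([597,2,180.5],feed=80); s=sensors.state(); print(s["position"],s["force"])
eoat.gripper_to(50,15); s=sensors.state(); print(s["finger_gap"],s["finger_force"],s["position"],s["force"])
robot.movel([597,2,380],feed=200); s=sensors.state(); print(s["finger_gap"],s["clock"],s["position"])
robot.movel([635,-219,380],feed=200); robot.movel([635,-219,230],feed=150)
c=read_camera("scene"); cv2.imwrite("pics/hold.png",cv2.resize(c["color"][90:310,60:350,::-1],None,fx=2.6,fy=2.6,interpolation=cv2.INTER_CUBIC)); np.savez("scene2.npz",**c)
s=sensors.state(); print(s["finger_gap"],s["clock"],s["position"],s["force"])
E
```

```text
[596.76988218   2.17079856 179.74239145] [ 0.13278094 -0.40803926  0.06375644]
64.08778689680933 14.969515800476074 [597.06412299   2.00004444 180.59056266] [ 0.39985706  0.18514963 -0.41268532]
63.62980270035247 5.95 [596.47403449   1.67284847 378.71489854]
64.01340991962734 8.425 [ 635.64941019 -219.00276075  231.42677006] [ 0.12719736 -0.14013068 -0.4828156 ]
```

View pics/hold.png

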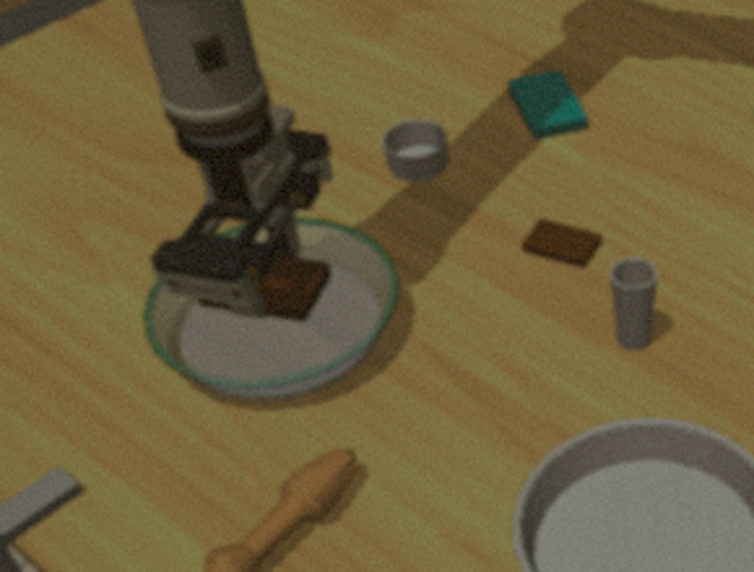

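The picture shows the board held over the dish, near (290,285). The measured gap of 64 mm confirms it is the right board. I'm setting it down, then looking from a position clear of the dish.

```bash
python3 - <<'E'
from h import *
from workcell import *
down(robot,sensors,635,-219,190.5,185.5)
eoat.gripper_to(90); robot.movel([635,-219,380],feed=200)
robot.movel([430,-60,380],feed=250); print(sensors.state()["clock"])
for n in("scene","top"):
    c=read_camera(n); np.savez(n+"3.npz",**c)
    i=c["color"].astype(int); m=((i.sum(2)<200)&(i[:,:,0]>i[:,:,2]*1.4)).astype(np.uint8)
    for k in cv2.findContours(m,cv2.RETR_EXTERNAL,cv2.CHAIN_APPROX_NONE)[0]:
        if 700<cv2.contourArea(k)<1500:
            print(n,cv2.minAreaRect(px2w(c,k[:,0],24)[:,:2].astype(np.float32)))
    if n=="top": cv2.imwrite("pics/placed.png",cv2.resize(c["color"][100:235,390:570,::-1],None,fx=4.4,fy=4.4,interpolation=cv2.INTER_CUBIC))
    else: cv2.imwrite("pics/placed_s.png",cv2.resize(c["color"][150:285,90:270,::-1],None,fx=4.4,fy=4.4,interpolation=cv2.INTER_CUBIC))
E
```

```text
down: cmd 185.5 pos [ 635.16 -218.88  186.6 ] dF 7.26 t 10.9833
13.9417
scene ((945.686767578125, -262.45745849609375), (317.4364318847656, 36.857627868652344), 81.87129974365234)
scene ((642.010009765625, -213.2557830810547), (75.73193359375, 104.12354278564453), 27.901559829711914)
scene ((369.3407897949219, -63.85027313232422), (171.21356201171875, 122.64835357666016), 10.421299934387207)
top ((31.46245574951172, 792.9690551757812), (128.31056213378906, 170.46304321289062), 88.85755157470703)
top ((634.0565795898438, -220.13169860839844), (62.14234924316406, 99.79666900634766), 27.292949676513672)
```

View pics/placed.png

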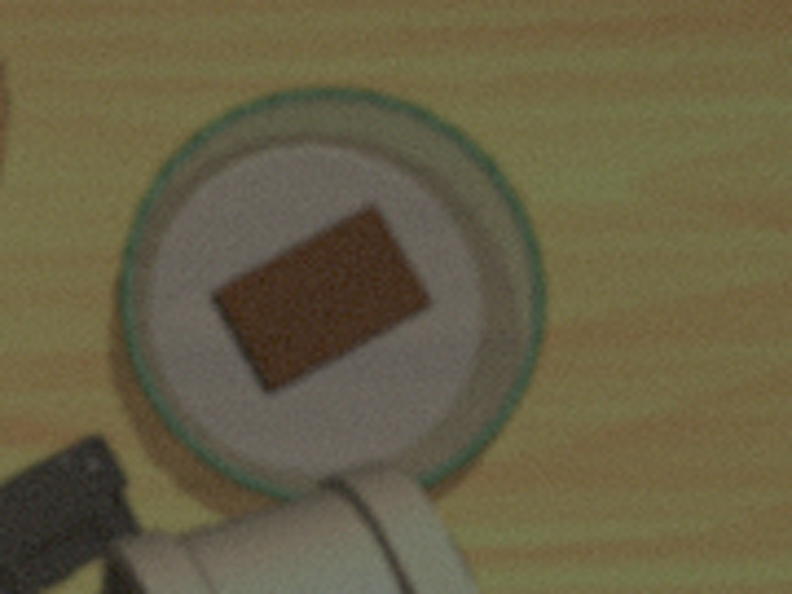

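The board lies flat in the dish, centred at about (322,298) in the crop, near the middle of the dish floor. Next is the low mould. I'll use the same gripper yaw so that it is centred across the board's narrow side.

```bash
cat >> h.py <<'E'
A=np.radians(26.8); PL=(635.4,-219.6)
def carry(robot,eoat,sensors,p,tipz,base,squeeze=10):
    """grip the mould at p with tips tipz above its underside; set its underside at height base"""
    g=178+tipz
    robot.movel([*p,380],q(A),feed=250); robot.movel([*p,g+70],feed=250); robot.movel([*p,g],feed=90)
    eoat.gripper_to(20,squeeze); print("gap",sensors.state()["finger_gap"])
    robot.movel([*p,g+3],feed=40); robot.movel([*p,390],feed=200); robot.movel([*PL,390],feed=250)
    print("gap",sensors.state()["finger_gap"])
    robot.movel([*PL,g+base+35],feed=200)
E
python3 - <<'E'
from h import *
from workcell import *
t=dict(np.load("top3.npz")); print("floor centre",px2w(t,(461.8,169.4),6))
carry(robot,eoat,sensors,(376.8,-304),10,24)
down(robot,sensors,*PL,188+24+5,188+24-1.5)
eoat.gripper_to(88); robot.movel([*PL,380],feed=200)
robot.movel([430,20,380],feed=250); print(sensors.state()["clock"])
for n in("scene","top"):
    c=read_camera(n); np.savez(n+"4.npz",**c)
    if n=="top": x=c["color"][100:235,390:570,::-1]
    else: x=c["color"][150:285,90:270,::-1]
    cv2.imwrite(f"pics/low_{n}.png",cv2.resize(x,None,fx=4.4,fy=4.4,interpolation=cv2.INTER_CUBIC))
a,b=[cv2.imread(f"pics/low_{n}.png") for n in("top","scene")]
cv2.imwrite("pics/low.png",cv2.resize(np.hstack([a,b]),None,fx=.5,fy=.5,interpolation=cv2.INTER_AREA))
E
```

```text
floor centre [[ 632.4071653  -222.89553602    6.        ]]
gap 65.63813778689516
gap 65.38762634996645
down: cmd 211.0 pos [ 635.57 -219.51  212.17] dF 8.43 t 23.425
26.425
```

View pics/low.png

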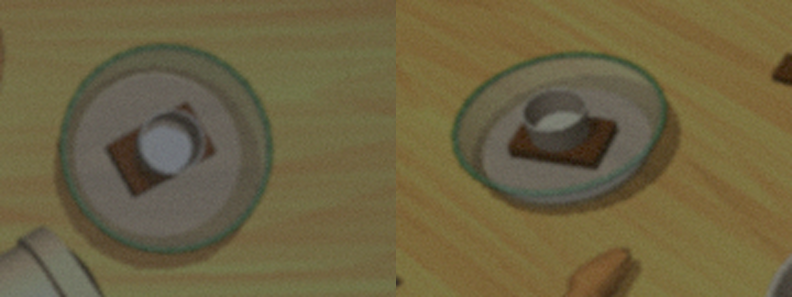

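View pics/low_top.png

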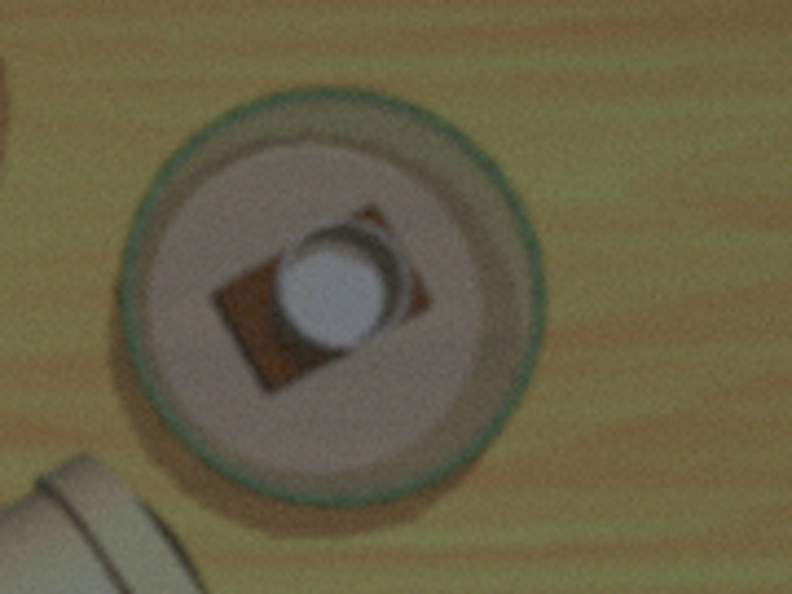

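```bash
python3 - <<'E'
from h import *
t=dict(np.load("top4.npz"))
th=np.linspace(0,2*np.pi,90)
cc=lambda c,z,d:(w2px(t,np.c_[c[0]+np.cos(th)*d/2,c[1]+np.sin(th)*d/2,0*th+z])-[390,100]+.5)*4.4-.5
B=(634.06,-220.13)
for n,z,d in(("rim",58,68),("floor",27,57.5)):
    p=cc(B,z,d); print(n,p.min(0).round(),p.max(0).round())
print("mm per crop px", np.diff(px2w(t,[(460,165),(461,165),(461,166)],58),axis=0)/4.4)
E
```

```text
rim [272. 221.] [404. 351.]
floor [268. 243.] [377. 351.]
mm per crop px [[-0.01229561 -0.51594298  0.        ]
 [-0.5228917   0.02205514  0.        ]]
```

The low mould stands on the board, but its floor and rim, at about (332,299) and (342,287), sit roughly 3 mm off centre along the board's length. I'll regrip it turned 90° so that it is centred on the commanded point in both axes, then look again.

```bash
python3 - <<'E'
from h import *
from workcell import *
q2=q(A+np.pi/2)
robot.goto([*PL,380],q2); robot.movel([*PL,212+40],feed=200); robot.movel([*PL,213.5],feed=60)
f0=sensors.state()["force"]; eoat.gripper_to(20,5); s=sensors.state(); print("gap",s["finger_gap"],s["force"]-f0)
eoat.gripper_to(88); robot.movel([*PL,380],feed=200)
robot.movel([430,60,380],feed=250); print(sensors.state()["clock"],sensors.state()["q"].round(2))
c=read_camera("top"); np.savez("top5.npz",**c)
cv2.imwrite("pics/low_b.png",cv2.resize(c["color"][135:205,420:510,::-1],None,fx=8.8,fy=8.8,interpolation=cv2.INTER_CUBIC))
t=dict(np.load("top4.npz")); th=np.linspace(0,2*np.pi,90)
for n,z,d in(("rim",58,68),("floor",27,57.5)):
    p=(w2px(t,np.c_[634.06+np.cos(th)*d/2,-220.13+np.sin(th)*d/2,0*th+z])-[420,135]+.5)*8.8-.5; print(n,p.min(0).round(),p.max(0).round())
i=c["color"].astype(int)-t["color"].astype(int); print("top diff", np.abs(i[140:200,430:500]).mean())
E
```

```text
gap 68.37371000836221 [ 0.95389901 -0.68831234  2.29213584]
33.1667 [ 1.01  0.54 -1.51  2.07  0.61  1.11  1.25]
rim [281. 134.] [545. 394.]
floor [273. 179.] [490. 394.]
top diff 4.933333333333334
```

View pics/low_b.png

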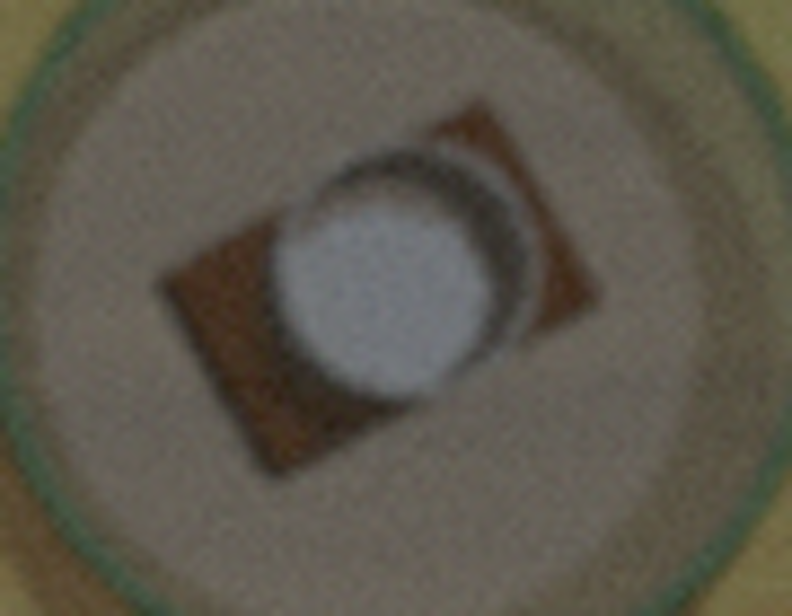

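The low mould now matches the predicted centred outlines for both floor and rim, so it is in the middle of the board at the commanded point. Next is the mid mould, pre-centred by a light turned grip and then gripped for carrying.

```bash
cat >> h.py <<'E'
def centre(robot,eoat,sensors,p,tipz,op):
    z=178+tipz
    robot.goto([*p,380],q(A+np.pi/2)); robot.movel([*p,z+90],feed=250); robot.movel([*p,z],feed=120)
    eoat.gripper_to(20,4); print("pregrip gap",sensors.state()["finger_gap"]); eoat.gripper_to(op)
    robot.movel([*p,z+90],feed=200); robot.goto([*p,380],q(A))
E
python3 - <<'E'
from h import *
from workcell import *
p=(398.4,241.2)
centre(robot,eoat,sensors,p,8,90)
carry(robot,eoat,sensors,p,36,27)
down(robot,sensors,*PL,178+36+27+5,178+36+27-2)
c=read_camera("scene"); cv2.imwrite("pics/mid.png",cv2.resize(c["color"][130:290,80:290,::-1],None,fx=3.7,fy=3.7,interpolation=cv2.INTER_CUBIC))
print(sensors.state()["finger_gap"])
E
```

```text
pregrip gap 53.417010538678355
gap 55.58437326581863
gap 55.69708068718219
down: cmd 240.0 pos [ 635.78 -219.63  240.95] dF 7.11 t 47.775
55.50766621906245
```

View pics/mid.png

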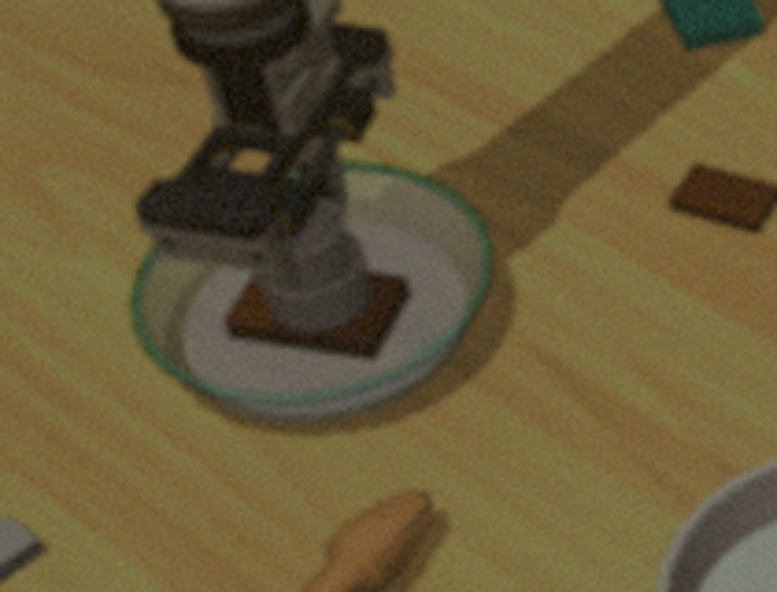

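The mid mould made contact at the expected height, and the picture shows it seated inside the low mould at about (315,280). I'm releasing it and fetching the tall one.

```bash
python3 - <<'E'
from h import *
from workcell import *
eoat.gripper_to(88); robot.movel([*PL,380],feed=200)
p=(435.4,37.7)
centre(robot,eoat,sensors,p,12,80)
carry(robot,eoat,sensors,p,60,30)
down(robot,sensors,*PL,268+5,268-2)
print(sensors.state()["finger_gap"])
eoat.gripper_to(88); robot.movel([*PL,400],feed=150)
robot.movel([430,60,400],feed=250); print(sensors.state()["clock"])
ims=[]
for n,(r,k) in dict(top=(100,390),scene=(130,80)).items():
    c=read_camera(n); ims.append(cv2.resize(c["color"][r:r+140,k:k+180,::-1],None,fx=2.2,fy=2.2,interpolation=cv2.INTER_CUBIC))
cv2.imwrite("pics/final.png",np.hstack(ims))
E
```

```text
pregrip gap 38.69518716493751
gap 40.82822301202953
gap 41.35924951755831
down: cmd 267.0 pos [ 635.81 -219.63  267.99] dF 4.94 t 63.575
41.03710688842226
67.0583
```

View pics/final.png

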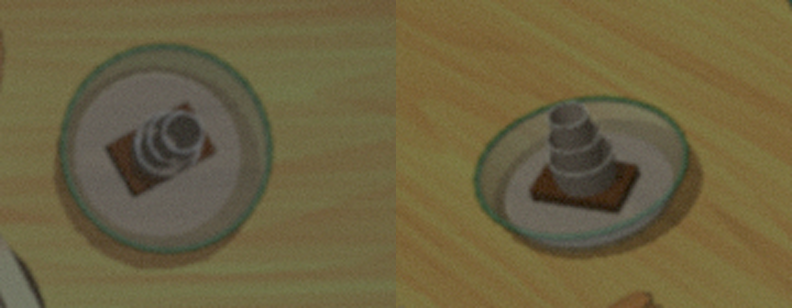

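```bash
python3 - <<'E'
from h import *
s=dict(np.load("scene0.npz")); t=dict(np.load("top0.npz"))
X=[[*PL,z] for z in (58,85,112)]
print((w2px(s,X)-[80,130])*2.2+[396,0]); print((w2px(t,X)-[390,100])*2.2)
E
```

```text
[[577.98953511 151.72970042]
 [572.37762281 132.31267572]
 [566.5647111  112.20019995]]
[[167.7013348  140.7660863 ]
 [174.83657981 135.66626408]
 [182.28709061 130.34110979]]
```

The final view shows all three moulds nested upright on the board. The tall rim is seen at (568,112) in the scene view and (183,130) in the top view, against predictions of (567,112) and (182,130). I'm handing in.

```bash
python3 -c "
from workcell import robot
print(robot.finish_job())"
```

```text
the job is handed in; nothing more can be done
None
```

The board lies in the middle of the pie dish with the low, mid and tall moulds nested upright on it, placed in the order asked. I handed the job in at about 67 s of the 118 s allowed; no verdict came back.

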